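Lock a serving board in the oiling jig with the square key

ROBOT

A 6-joint arm with a two-finger parallel gripper is mounted at the origin on the work surface. World frame = base frame: x ahead of the robot, y to its left, z up, the work surface at z = 0. Lengths are in m, angles in degrees, forces in N, time in s.
With the tool pointing down it reaches from about 0.15 to 0.775 m from the base axis. Payload 6.1 kg.
Tool frame: the origin (TCP) lies at the very end of the fingers, on their centre line; the grasp point (between the pads) lies 19 mm behind it (robot.grip_point_offset is the distance from the TCP to the grasp point, in m); z points along the fingers, y is the line along which they close (so a half turn about z gives the same grasp; the last joint's range is limited). The gripper opens to 85 mm and grips with 20 to 120 N. Pads are 22 mm wide; open, the fingers measure 114 mm over their backs; the gripper's body (76 mm by 85 mm) begins 54 mm behind the grasp point. The pads swing forward as they close: fully open they stand 13 mm farther back than shut.
Start: joints at [-75, 7.208, -2.269, 80.523, 0, 90], TCP at [0.136, -0.507, 0.231] pointing down, gripper open.
Joint ranges: [-155.77, 155.77], [-54.66, 111.73], [-72.52, 77.12], [-102.08, 115.82], [-83.92, 84.16], [-180, 180]. Speed limits (degrees/s): [136.94, 136.94, 172.46, 180, 180, 180].

INTERFACE

Orientations are given as [roll, pitch, yaw] about the fixed x, y, z axes, in that order (R = Rz(yaw) Ry(pitch) Rx(roll)).
In Python, from bench import robot gives the robot as it stands.
- The arm moves only by the tool arm_command, never from a script. Its argument "motion" is text: rows parted by semicolons, each of 7 numbers parted by spaces: the shift along the world's x, y, z as a fraction of full scale, then the turn, a rotation vector about the world's x, y, z as a fraction of full scale, then the closure, from 0 (fully open) to 1 (shut). In form: tx ty tz rx ry rz hand; .... A call has 1 to 8 rows; each row shifts and turns the commanded pose from where the row before left it; what a row does not reach is not made up. Full scale, the value 1, is 0.02 m for a shift and 0.1 rad for a turn. A row lasts 1/12 s, in which the tool goes at most 41.7 mm and 7.16 degrees, less where a joint would pass 70% of its speed; a pose out of reach is approached as far as the arm can. A call with a number of a shift or a turn outside -1 to 1 is refused whole. A call with a gripper value outside its range is refused whole. The fingers move at their own pace and stop on an object; the grip force is fixed at half the most. Time passes only in rows, so rows that do not move let the fingers close. It gives the time, the measured TCP pose, the force, the opening and the grip force at its end, in the units of the state.
- robot.observe(): the state, without advancing time (a new reading comes with each control period).
- robot.get_image(name): name is "scene" or "top"; returns the picture (480x640x3 uint8, blue, green, red); there is no depth.
- robot.get_calibration(name): a dict with "intrinsics" (3x3 intrinsics, pixels), "camera_from_world" (4x4, takes a point from world to camera coordinates). Camera axes: x right, y down, z forward; pixel columns grow to the right and rows downward; lengths in m; the calibration is good to about 2 mm. A picture is of the moment at which its call begins. get_calibration takes no time and is no camera call.
- robot.sign_off(): hands the job in; it is judged then, once.
Trained networks look in the newest picture that a camera, given by its name, has taken for a name from the list of things; names that differ only in an ending like _2 or _b are one class to them, and where a whole thing is asked for, a point or a joint stands for the part that bears it (a point fixed in the world has none). Each returns a list of dicts, best first, with "p" (0 to 1); they miss things now and then, are a little off and sometimes report something else, mostly with a low value. They report only what shows in the picture. A call takes as long as a camera call. They do not tell look-alikes from the thing itself.
- robot.find_in(target, camera): "box" ([centre column, centre row, width, height] in pixels, round what is visible of it).
- robot.silhouettes(target, camera): "region" (480x640 bool, what is visible of it) and "box" ([centre column, centre row, width, height] in pixels, round what is visible of it).
- robot.mark_of(target, camera): "uv" ([column, row] in pixels: a listed point, or the origin of a listed thing).
The state is a dict: "time_s": time; "qpos": joint angles; "qd": joint speeds; "joint_torque": joint torques, N m; "tcp_pos": TCP position; "tool_rot": TCP orientation; "force": force on the tool from outside, world axes, zero at the start; "wrist_torque": the same for the moment, N m; "grip_width": finger opening in m; "gripper_force": force on a finger pad.
Only numpy, scipy, OpenCV 4.12 (cv2) and the standard library are available. Lean on these libraries where they do the work, as an engineer would, in place of code of your own. Each camera call takes 0.05 s, during which the arm holds its last target. There are 200 camera calls.

TASK

Get the wooden serving board ready for oiling: slide it along the jig, under the bridge, all the way home against the end stop. Only then fit the square-bored key fully down onto the jig's square drive and, with the key, turn the drive clockwise (seen from above) as far as it goes, so that the latch bar lies across behind the board's shoulder. Leave the key sitting on the drive, and leave everything else on the bench where it is.

Things in the scene. Friction and masses are not known exactly. Their poses are not given: they have to be found in the camera images.
- jig: Grey-bedded jig fixed to the bench. Origin: on the bench, under the middle of the line where the board's shoulders lie when home. x along the channel towards the end stop, y left, z up. Bed: top 12 mm above the bench, x -135 to 130, y -110 to 70 mm. Rails up to 30 mm above the bench: y 47 to 57 (x -80 to 120) and y -57 to -47 (x 0 to 120), a 94 mm wide channel. Drive axis at x -10, y -86.
- jig_bridge (a point): Middle of the underside of the aluminium bridge that crosses the jig's channel (axes as the jig's). 35 mm above the bench, 70 mm along the jig's x; the bridge is 22 mm wide in x, 114 mm in y, 8 mm thick.
- jig_stop (a point): Middle of the lower edge of the wooden end stop's face, at the far end of the channel: 111 mm along the jig's x, 12 mm above the bench; axes as the jig's. The stop is 18 mm high.
- board: Pale wooden serving board, 18 mm thick, about 160 g, flat on the jig's bed, partly pulled out towards the robot. Origin: underside, middle of the shoulder line. Blade: x 0 to 110 mm, 90 mm wide, far corners rounded. Neck: x 0 back to -70 mm, 30 mm wide, towards the robot, can be pinched across y. Home: origin 12 mm above jig's origin, x axes alike.
- drive (a joint): Turn of the steel drive and its latch bar, rad, clockwise from above. At 0 the bar points along the jig's -x, clear of the board; at 1.57 along the jig's +y, across the channel, 4 mm behind the home board's right shoulder. Stop at 1.60. Stiff (about 0.06 N m), stays where left. Cannot close while the board is in its way.
- drive_seat (a point): On the drive's axis, on the shoulder where the key comes to rest, 30 mm above the bench; z up. The upright drive is 14 mm square, flats along this frame's x and y, and stands 22 mm above the shoulder, its top 4 mm stepped in to 9.5 mm. The frame turns with the drive; the latch bar (12 mm wide, top 28 mm above the bench) reaches 64 mm along this frame's -x.
- key: Key standing on the bench, bore down, about 180 g: steel hub 34 mm square, 32 mm high, under a dark wooden grip bar. Origin: centre of the underside; z up. Bore 16 mm square, 26 mm deep, open below, flats along x and y (parallel to hub sides and grip bar); fits the drive in any of four quarter turns, about 0.13 rad play either way. Seated: origin at drive_seat.
- key_grip (a point): Middle of the key's grip bar, 45 mm above the key's underside, axes as the key's. The bar is 70 mm long in x, 14 mm thick in y, from 32 to 58 mm above the underside.
- tape: Bystander: roll of paper tape lying flat, 68 mm outside diameter, 25 mm high. Leave it alone. Origin: centre of its underside.
- sander: Bystander: cork sanding block with a dark top, 85 x 45 x 24 mm. Leave it alone. Origin: centre of its underside.
- brush: Bystander: oiling brush lying on the bench. Leave it alone. Origin: centre of its underside.
- oilcan: Bystander: bare metal oil can, 86 mm diameter, 120 mm tall. Leave it alone. Origin: centre of its underside.
- jar: Bystander: amber jar of finish, 70 mm diameter, 90 mm tall. Leave it alone. Origin: centre of its underside.
- offcut: Bystander: wood offcut, 120 x 50 x 22 mm. Leave it alone. Origin: centre of its underside.
- scraper: Bystander: flat scraper lying on the bench. Leave it alone. Origin: centre of its underside.
Things that resemble listed ones, but are neither listed nor needed, are in the scene too. What is shaped like the key but blue or purple is not meant.

How it is judged (in metres and radians):
On the way, in this order (a step that is already met when the one before it is completed fails the run):
1. the board is slid home in the jig (its shoulders within 6 mm of the home line), with the latch still open (x of board in the frame of jig above -0.006 m and z of board in the frame of jig below 0.017 m and horizontal distance between board and jig below 0.01 m and value of joint drive below 1.2 rad), for 0.2 s.
2. the key is fully down on the square drive, with the latch still open (z of key in the frame of drive_seat between -0.004 and 0.004 m and horizontal distance between key and drive_seat below 0.004 m and angle between key's own z axis and vertical below 0.1 rad and value of joint drive below 1.2 rad), for 0.2 s.
3. the drive is turned to its stop with the key on it (z of key in the frame of drive_seat between -0.004 and 0.004 m and horizontal distance between key and drive_seat below 0.004 m and angle between key's own z axis and vertical below 0.1 rad and value of joint drive above 1.45 rad), for 0.2 s.
At the end, for the whole second after the job is handed in: The board lies flat in the jig with its shoulders within 6 mm of the home line (10 mm in any horizontal direction); the key sits upright (within 0.1 rad) on the drive, within 4 mm of the seat in height and sideways; the drive reads more than 1.45 rad; key and board are at rest (all of step 3 and x of board in the frame of jig above -0.006 m and z of board in the frame of jig below 0.017 m and horizontal distance between board and jig below 0.01 m and linear speed of each of key, board below 0.02 m/s); the robot touches nothing.
It fails at once if one of the other loose things on the bench is moved more than 30 mm (distance of any of tape, sander, brush, oilcan, jar, offcut, scraper from where it was at the start of the episode above 0.03 m).
It also fails if it takes over 64 s, if anything falls off the work surface, if the arm or the gripper's body presses on something with over 40 N, if the wrist force passes 120 N, or if a joint passes its speed limit or range.

## Working session

There is one attempt and no reset: what is moved stays moved. The work goes in short steps, Python scripts to look and compute and a tool call to move; the robot and the scene stay as the last step left them, time stands still between calls to the robot, and variables do not carry over. Pictures are saved under pics/ and viewed, at most 10 in all, crops included, and the job is handed in when it is done.

Besides the shell and the picture viewer there is one more tool, called after "Call:" as name(argument=value, ...), one argument or row to a line, values as JSON. arm_command: Moves the arm, as the interface text tells. Shift numbers are shares of 0.02 m and turn numbers shares of 0.1 rad, none past 1 either way. Its arguments: {"type":"object","properties":{"motion":{"type":"string"}},"required":["motion"]}

```bash
mkdir -p pics
cat > h.py <<'E'
import numpy as np, cv2
from bench import robot
def cal(c):
    k=robot.get_calibration(c); return np.array(k["intrinsics"],float),np.array(k["camera_from_world"],float)
def ray(c,uv):
    K,T=cal(c); R,t=T[:3,:3],T[:3,3]
    d=R.T@np.linalg.solve(K,np.array([uv[0],uv[1],1.])); return -R.T@t,d
def at_z(c,uv,z):
    o,d=ray(c,uv); return o+d*(z-o[2])/d[2]
def tri(a,b):
    A=np.zeros((3,3));y=np.zeros(3)
    for c,uv in (a,b):
        o,d=ray(c,uv); d=d/np.linalg.norm(d); P=np.eye(3)-np.outer(d,d); A+=P;y+=P@o
    return np.linalg.solve(A,y)
def proj(c,p):
    K,T=cal(c); q=(T[:3,:3]@np.array(p).T).T+T[:3,3]; q=q@K.T; return q[...,:2]/q[...,2:]
E
python3 - <<'E'
from h import *
np.set_printoptions(precision=4,suppress=True)
for c in("scene","top"):
    im=robot.get_image(c); cv2.imwrite(f"pics/{c}0.png",im); o,d=ray(c,(320,240)); print(c,o,d)
    for n in("jig","jig_bridge","jig_stop","board","drive_seat","key","key_grip"):
        print(n,[(np.round(r["uv"],1).tolist(),round(r["p"],2)) for r in robot.mark_of(n,c)])
    for n in("tape","sander","brush","oilcan","jar","offcut","scraper","key"):
        print(n,[(np.round(r["box"]).tolist(),round(r["p"],2)) for r in robot.find_in(n,c)][:3])
E
```

```text
scene [ 1.3284 -0.0774  0.902 ] [-0.6826  0.0537 -0.7289]
jig [([372.6, 276.4], 0.78), ([524.9, 294.8], 0.61)]
jig_bridge [([388.3, 291.3], 0.62), ([200.5, 297.7], 0.59), ([249.7, 241.4], 0.53)]
jig_stop [([393.5, 315.2], 0.83)]
board [([500.5, 241.4], 0.22)]
drive_seat [([332.0, 274.9], 0.78), ([501.3, 238.2], 0.72)]
key [([163.4, 248.9], 0.95), ([154.5, 203.7], 0.82), ([192.3, 221.5], 0.8), ([116.9, 237.8], 0.75)]
key_grip [([113.8, 222.7], 0.86), ([152.1, 192.7], 0.84), ([160.4, 235.4], 0.83), ([189.1, 204.7], 0.71)]
tape [([248.0, 238.0, 35.0, 31.0], 0.89)]
sander [([199.0, 296.0, 29.0, 42.0], 0.73)]
brush []
oilcan [([512.0, 221.0, 56.0, 73.0], 0.83)]
jar [([478.0, 192.0, 104.0, 38.0], 0.64), ([365.0, 283.0, 123.0, 117.0], 0.21)]
offcut [([99.0, 296.0, 33.0, 56.0], 0.63), ([367.0, 283.0, 120.0, 117.0], 0.56)]
scraper [([477.0, 192.0, 104.0, 37.0], 0.96), ([100.0, 296.0, 32.0, 58.0], 0.25)]
key [([189.0, 210.0, 16.0, 28.0], 0.73), ([119.0, 227.0, 22.0, 38.0], 0.7), ([151.0, 198.0, 30.0, 30.0], 0.65)]
top [ 0.2623 -0.0001  1.4115] [ 0.19   -0.001  -0.9818]
jig []
jig_bridge [([272.4, 181.8], 0.63)]
jig_stop [([270.7, 165.8], 0.62)]
board [([289.5, 237.5], 0.79)]
drive_seat [([315.5, 209.5], 0.64)]
key [([514.7, 274.2], 0.97), ([447.7, 295.8], 0.94), ([489.4, 315.5], 0.91), ([468.9, 257.4], 0.7)]
key_grip [([495.5, 311.6], 0.96), ([523.6, 270.8], 0.9), ([456.6, 293.7], 0.74), ([474.4, 254.2], 0.67)]
tape [([393.0, 260.0, 31.0, 31.0], 0.9)]
sander [([431.0, 198.0, 27.0, 38.0], 0.95), ([393.0, 260.0, 26.0, 26.0], 0.21)]
brush [([466.0, 174.0, 36.0, 79.0], 0.74)]
oilcan [([142.0, 250.0, 50.0, 44.0], 0.88)]
jar [([150.0, 184.0, 37.0, 34.0], 0.55)]
offcut [([512.0, 202.0, 33.0, 50.0], 0.66), ([465.0, 173.0, 36.0, 78.0], 0.47)]
scraper [([153.0, 323.0, 116.0, 56.0], 0.55), ([282.0, 230.0, 42.0, 78.0], 0.22)]
key [([493.0, 314.0, 32.0, 16.0], 0.82), ([518.0, 271.0, 24.0, 34.0], 0.75), ([477.0, 256.0, 28.0, 23.0], 0.67)]
```

View pics/scene0.png

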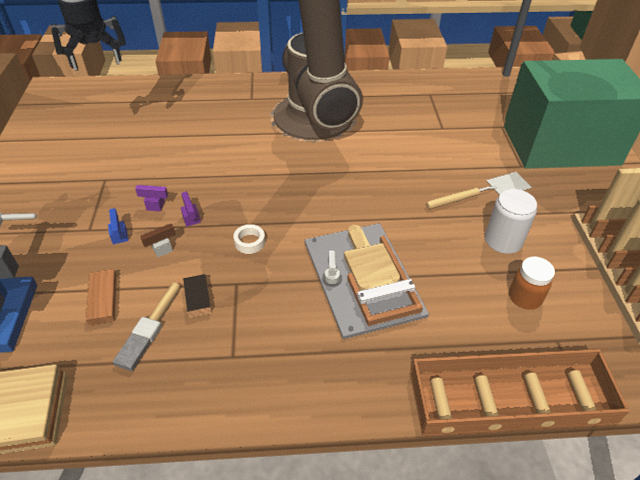

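View pics/top0.png

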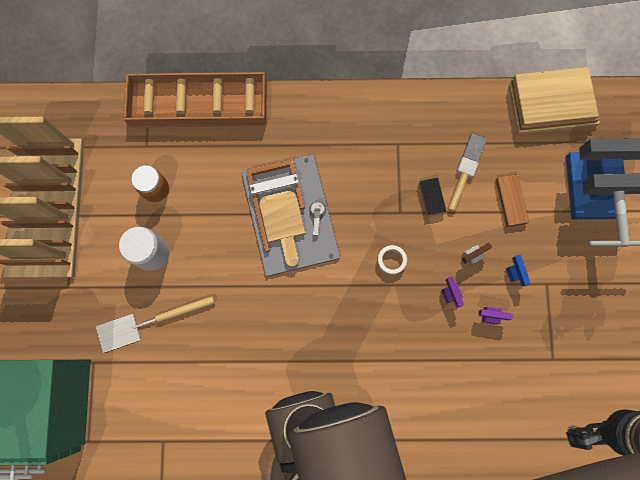

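The overhead view puts the jig around (290,215) and the brown-gripped key at (477,255). The purple and blue ones are decoys. In the scene view the key is at (160,240) and the jig at (365,280).

Run:
```python
from h import *
np.set_printoptions(precision=4,suppress=True)
M={"bridge":((388.3,291.3),(272.4,181.8)),"stop":((393.5,315.2),(270.7,165.8)),"seat":((332,274.9),(315.5,209.5)),"key":((163.4,248.9),(468.9,257.4)),"grip":((160.4,235.4),(474.4,254.2))}
for n,(s,t) in M.items(): print(n,tri(("scene",s),("top",t)))
print("board",at_z("top",(289.5,237.5),.012))
a=cv2.imread("pics/top0.png");b=cv2.imread("pics/scene0.png")
f=lambda im,x,y,w,h,s:cv2.resize(im[y:y+h,x:x+w],None,fx=s,fy=s,interpolation=cv2.INTER_CUBIC)
cv2.imwrite("pics/c1.png",np.hstack([f(a,235,145,110,140,4),np.zeros((560,8,3),np.uint8),f(b,300,220,87,140,4)]))
cv2.imwrite("pics/c1.png",np.hstack([f(a,235,145,110,140,3.6),cv2.resize(b[215:343,298:432],(400,504),interpolation=cv2.INTER_CUBIC) if 0 else cv2.copyMakeBorder(f(b,300,220,130,118,3),0,150,0,0,cv2.BORDER_CONSTANT)]))
cv2.imwrite("pics/c2.png",np.hstack([f(a,440,225,70,70,5.6),f(b,130,210,70,70,5.6)]))
```

```text
bridge [0.6684 0.1103 0.042 ]
stop [0.7135 0.1157 0.0246]
seat [0.6047 0.007  0.0226]
key [ 0.4908 -0.355  -0.0014]
grip [ 0.4909 -0.3551  0.042 ]
board [0.5398 0.0706 0.012 ]
```

View pics/c1.png

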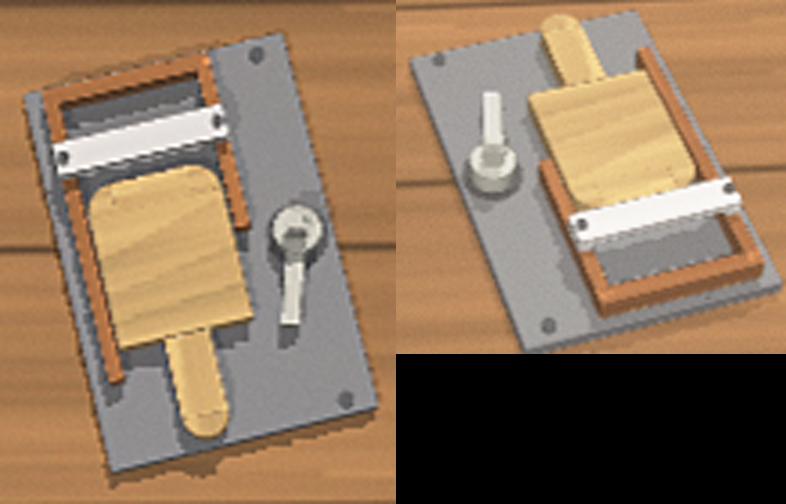

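View pics/c2.png

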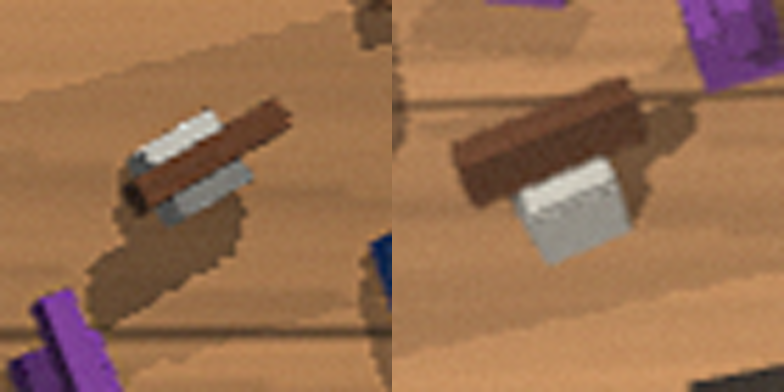

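The crops show the jig bed corners clearly. The latch bar is already about 0.25 rad off the jig's −x. The key has its brown bar on top and the steel hub below. Next I'll fit the jig and key poses from the corners.

```bash
cat >> h.py <<'E'
def Rz(a): return np.array([[np.cos(a),-np.sin(a),0],[np.sin(a),np.cos(a),0],[0,0,1]])
def place(P,p): return np.array(P)@Rz(p[2]).T+np.array([p[0],p[1],0])
E
cat > fit.py <<'E'
from h import *
from scipy.optimize import least_squares
np.set_printoptions(precision=4,suppress=True)
T=lambda x,y:((x+.5)/3.6-.5+235,(y+.5)/3.6-.5+145)
S=lambda x,y:((x-396+.5)/3-.5+300,(y+.5)/3-.5+220)
obs=[("top",T(25,95),(.130,.070,.012)),("top",T(283,33),(.130,-.110,.012)),("top",T(378,404),(-.135,-.110,.012)),("top",T(110,468),(-.135,.070,.012)),
("scene",S(411,59),(-.135,-.110,.012)),("scene",S(637,11),(-.135,.070,.012)),("scene",S(780,283),(.130,.070,.012)),("scene",S(526,345),(.130,-.110,.012))]
def fit(obs,p0):
    f=lambda p:np.concatenate([proj(c,place([m],p)[0])-uv for c,uv,m in obs])
    r=least_squares(f,p0,loss="soft_l1"); print(r.x,np.round(r.fun.reshape(-1,2) if 0 else f(r.x).reshape(-1,2),1).tolist()); return r.x
j=fit(obs,[.6,.08,.2])
K=lambda x,y:((x+.5)/5.6-.5+440,(y+.5)/5.6-.5+225)
L=lambda x,y:((x-392+.5)/5.6-.5+130,(y+.5)/5.6-.5+210)
# bar along key x; +x end = world -y end (top right), side +y = world +x side
ko=[("top",K(275,98),(.035,.007,.058)),("top",K(292,118),(.035,-.007,.058)),("scene",L(452,147),(.035,-.007,.058)),("scene",L(628,80),(-.035,-.007,.058)),
("scene",L(515,200),(.017,.017,.032)),("scene",L(610,158),(-.017,.017,.032)),("scene",L(552,264),(.017,.017,0)),("scene",L(632,228),(-.017,.017,0)),("top",K(253,180),(.017,-.017,.032)),("top",K(210,109),(.017,.017,.032))]
k=fit(ko,[.49,-.355,-1.0])
drive=place([(-.010,-.086,.030)],j)[0]; print("drive",drive,"stop",place([(.111,0,.012)],j),"bridge",place([(.07,0,.035)],j))
np.save("jk.npy",np.array([j,k]))
# board origin: shoulder corners at z=.030 in top
bo=[("top",T(120,348),(0,.045,.030)),("top",T(254,318),(0,-.045,.030)),("scene",S(529,97),(0,-.045,.030)),("scene",S(641,70),(0,.045,.030)),("top",T(204,437),(-.070,0,.030)),("scene",S(560,14),(-.070,0,.030))]
b=fit(bo,[.54,.07,.2]); print("board in jig",place([(b[0]-j[0],b[1]-j[1],0)],[0,0,-j[2]]),b[2]-j[2])
def box(x0,x1,y0,y1,z0,z1): return np.array([(x,y,z) for x in(x0,x1) for y in(y0,y1) for z in(z0,z1)])
out=[]
for c,(x,y,w,h) in (("top",(235,145,110,140)),("scene",(298,215,135,130)),("top",(440,225,70,70)),("scene",(130,210,70,70))):
    s=5; im=cv2.imread(f"pics/{c}0.png")[y:y+h,x:x+w]; im=cv2.resize(im,None,fx=s,fy=s,interpolation=cv2.INTER_CUBIC)
    for B,p in ((box(-.135,.130,-.11,.07,0,.012),j),(box(-.08,.12,.047,.057,.012,.03),j),(box(.059,.081,-.057,.057,.035,.043),j),(box(-.017,-.003,-.093,-.079,.03,.052),j),(box(-.017,.017,-.017,.017,0,.032),k),(box(-.035,.035,-.007,.007,.032,.058),k),(box(0,.11,-.045,.045,.012,.03),b)):
        q=((proj(c,place(B,p))-[x,y]+.5)*s).astype(int)
        for a in range(8):
            for d in (1,2,4):
                if a&d==0: cv2.line(im,tuple(map(int,q[a])),tuple(map(int,q[a|d])),(0,255,255),1)
    out.append(cv2.resize(im,(390,290) if 0 else (395,int(395*h/w)) ) if h!=70 else cv2.resize(im,(290,290)))
H=590;P=lambda im:cv2.copyMakeBorder(im,0,max(0,H-im.shape[0]),0,0,cv2.BORDER_CONSTANT)[:H]
o=np.zeros((600,800,3),np.uint8)
a=cv2.resize(out[0],(220*1+10,293));o[:293,:230]=a
o[:380,235:630]=out[1];o[300:590,0:230]=cv2.resize(out[2],(230,290)); o[385:600,235:450]=cv2.resize(out[3],(215,215))
o=np.zeros((600,800,3),np.uint8); t=cv2.resize(out[0],(400,509));o[:509,:400]=t; o[:300,400:700]=cv2.resize(out[1],(300,289+11)); o[300:590,400:690]=out[3]; o[0:0]=0
cv2.imwrite("pics/ov.png",o);
E
python3 fit.py
```

```text
[0.5961 0.0907 0.2311] [[-0.7, -0.6], [-0.2, -0.4], [0.0, 1.1], [-0.2, 1.3], [-0.8, -0.3], [-0.2, -0.5], [1.0, 0.3], [-1.0, 1.8]]
[ 0.4923 -0.3589 -1.0344] [[-0.1, -0.1], [0.4, 1.5], [-0.7, -0.5], [-1.0, -1.6], [3.2, 1.9], [1.2, 2.9], [-0.4, 0.5], [-0.0, 0.4], [0.2, 0.0], [-0.4, 0.3]]
drive [0.6061 0.0047 0.03  ] stop [[0.7042 0.1161 0.012 ]] bridge [[0.6642 0.1067 0.035 ]]
[0.5375 0.0779 0.1975] [[-0.9, -0.4], [-0.4, 0.2], [-0.9, -1.0], [1.7, 0.3], [0.5, 0.0], [-0.9, 0.3]]
board in jig [[-0.06   0.001  0.   ]] -0.033610552434877095
```

View pics/ov.png

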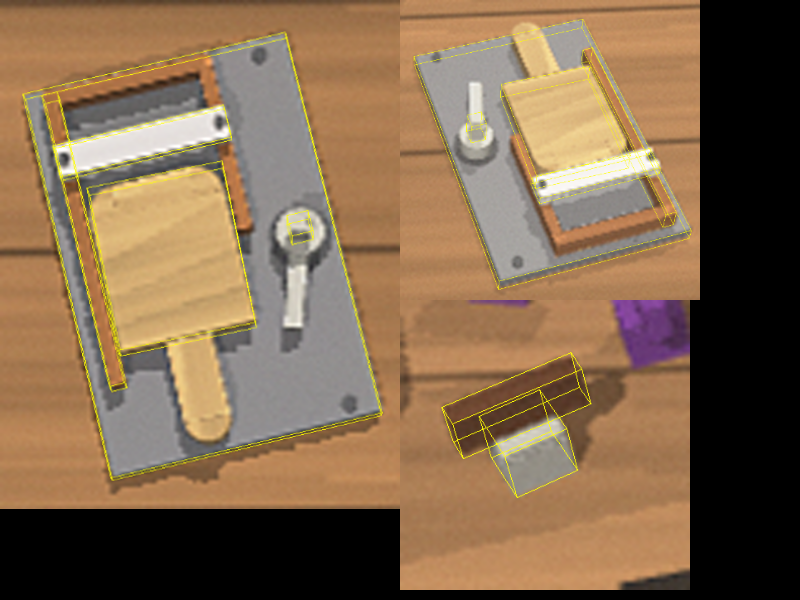

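The jig overlay matches in both views, and the board sits 60 mm short of home. I'll refine the key and latch angle and work out the approach moves.

```bash
cat > f2.py <<'E'
import re
src=open('fit.py').read().split("np.save")[0]
src=src.replace('("scene",L(515,200),(.017,.017,.032)),("scene",L(610,158),(-.017,.017,.032)),','')
exec(src)
np.save("jk.npy",np.array([j,k]))
for c,uv in(("top",(315.6,233.6)),("scene",(331.75,252.4))):
    t=at_z(c,uv,.028); d=t-drive; a=np.arctan2(d[1],d[0]); print("tip",t,np.hypot(*d[:2]),"drive angle",(j[2]+np.pi-a)%(2*np.pi))
s=robot.observe(); print({q:np.round(s[q],4) for q in("time_s","tcp_pos","tool_rot","qpos","grip_width","force")})
print("neck grasp",place([(-.060-.045,.001,.0)],j))
E
python3 f2.py
```

```text
[0.5961 0.0907 0.2311] [[-0.7, -0.6], [-0.2, -0.4], [0.0, 1.1], [-0.2, 1.3], [-0.8, -0.3], [-0.2, -0.5], [1.0, 0.3], [-1.0, 1.8]]
[ 0.4933 -0.3581 -1.0546] [[-0.3, -0.3], [0.1, 1.4], [-0.4, -0.4], [-0.5, -1.1], [-0.2, 0.8], [0.2, 0.9], [-0.2, -0.2], [-0.6, -0.0]]
drive [0.6061 0.0047 0.03  ] stop [[0.7042 0.1161 0.012 ]] bridge [[0.6642 0.1067 0.035 ]]
tip [0.5454 0.0086 0.028 ] 0.06077434509467771 drive angle 0.2962207332170883
tip [0.5473 0.0095 0.028 ] 0.05897093731401796 drive angle 0.3133031347203503
{'time_s': np.float64(1.6), 'tcp_pos': array([ 0.1359, -0.5071,  0.2313]), 'tool_rot': array([179.9993,   0.0002,  14.9994]), 'qpos': array([-75.0009,   7.2065,  -2.2681,  80.5247,  -0.0002,  89.9997]), 'grip_width': np.float64(0.0855), 'force': array([ 0.0558, -0.9007, -0.6371])}
neck grasp [[0.4937 0.0676 0.    ]]
```

Call:
arm_command(
  motion="0.56 0.9 -0.17 0 0 -0.31 0.4; 0.56 0.9 -0.17 0 0 0 0.4; 0.56 0.9 -0.17 0 0 0 0.4; 0.56 0.9 -0.17 0 0 0 0.4; 0.56 0.9 -0.17 0 0 0 0.4; 0.56 0.9 -0.17 0 0 0 0.4; 0.56 0.9 -0.17 0 0 0 0.4; 0.56 0.9 -0.17 0 0 0 0.4",
)

```text
time_s: 2.27
tcp_pos: [0.2259, -0.3622, 0.204]
tool_rot: [180.0, -0.0, 13.2]
force: [0.6, -0.4, -0.2]
grip_width: 0.0514
gripper_force: 0.0
```

Call:
arm_command(
  motion="0.56 0.9 -0.17 0 0 0 0.4; 0.56 0.9 -0.17 0 0 0 0.4; 0.56 0.9 -0.17 0 0 0 0.4; 0.56 0.9 -0.17 0 0 0 0.4; 0.56 0.9 -0.17 0 0 0 0.4; 0.56 0.9 -0.17 0 0 0 0.4; 0.56 0.9 -0.17 0 0 0 0.4; 0.56 0.9 -0.17 0 0 0 0.4",
)

```text
time_s: 2.93
tcp_pos: [0.3155, -0.2182, 0.1769]
tool_rot: [180.0, -0.0, 13.2]
force: [0.5, 0.5, -0.5]
grip_width: 0.0511
gripper_force: 0.0
```

Call:
arm_command(
  motion="0.56 0.9 -0.17 0 0 0 0.4; 0.56 0.9 -0.17 0 0 0 0.4; 0.56 0.9 -0.17 0 0 0 0.4; 0.56 0.9 -0.17 0 0 0 0.4; 0.56 0.9 -0.17 0 0 0 0.4; 0.56 0.9 -0.17 0 0 0 0.4; 0.56 0.9 -0.17 0 0 0 0.4; 0.56 0.9 -0.17 0 0 0 0.4",
)

```text
time_s: 3.6
tcp_pos: [0.4051, -0.0741, 0.1497]
tool_rot: [180.0, -0.0, 13.2]
force: [0.1, 0.4, 0.4]
grip_width: 0.051
gripper_force: 0.0
```

Call:
arm_command(
  motion="0.56 0.9 -0.17 0 0 0 0.4; 0.56 0.9 -0.17 0 0 0 0.4; 0.56 0.9 -0.17 0 0 0 0.4; 0.56 0.9 -0.17 0 0 0 0.4; 0.56 0.9 -0.17 0 0 0 0.4; 0.56 0.9 -0.17 0 0 0 0.4; 0.56 0.9 -0.17 0 0 0 0.4",
)

```text
time_s: 4.18
tcp_pos: [0.4835, 0.0519, 0.1258]
tool_rot: [180.0, -0.0, 13.2]
force: [0.4, -0.6, 0.4]
grip_width: 0.051
gripper_force: 0.0
```

Call:
arm_command(
  motion="0.5 0.8 -0.5 0 0 0 0.4; 0 0 -1 0 0 0 0.4; 0 0 -1 0 0 0 0.4; 0 0 -1 0 0 0 0.4; 0 0 -1 0 0 0 0.4; 0 0 -0.7 0 0 0 0.4; 0 0 -0.4 0 0 0 0.4; 0 0 0 0 0 0 0.4",
)

```text
time_s: 4.85
tcp_pos: [0.4918, 0.0667, 0.0122]
tool_rot: [-180.0, 0.2, 13.2]
force: [-1.2, 0.1, 1.0]
grip_width: 0.0511
gripper_force: 0.0
```

Call:
arm_command(
  motion="0 0 0 0 0 0 0.7; 0 0 0 0 0 0 1; 0 0 0 0 0 0 1; 0 0 0 0 0 0 1; 0 0 0 0 0 0 1",
)

```text
time_s: 5.27
tcp_pos: [0.494, 0.067, 0.0151]
tool_rot: [180.0, -0.1, 13.2]
force: [-0.7, -0.2, 6.4]
grip_width: 0.028
gripper_force: 60.4
```

Call:
arm_command(
  motion="0.39 0.092 0 0 0 0 1; 0.39 0.092 0 0 0 0 1; 0.39 0.092 0 0 0 0 1; 0.39 0.092 0 0 0 0 1; 0.39 0.092 0 0 0 0 1; 0.39 0.092 0 0 0 0 1; 0 0 0 0 0 0 1",
)

```text
time_s: 5.85
tcp_pos: [0.5416, 0.0782, 0.0151]
tool_rot: [180.0, -0.1, 13.2]
force: [1.1, 0.5, 4.4]
grip_width: 0.0286
gripper_force: 60.5
```

```bash
cat > bd.py <<'E'
from h import *
j=np.load("jk.npy")[0]
for c in("top","scene"):
    robot.get_image(c)
    for r in robot.mark_of("board",c)[:2]:
        p=at_z(c,r["uv"],.012); print(c,r["p"],np.round(place([(p[0]-j[0],p[1]-j[1],0)],[0,0,-j[2]]),4))
s=robot.observe(); print(np.round(s["tcp_pos"],4),np.round(s["force"],1))
E
python3 bd.py
```

```text
scene 0.63 [[-0.0041 -0.0009  0.    ]]
[0.5416 0.0782 0.0151] [ 1.7 -0.   6. ]
```

Call:
arm_command(
  motion="0.2 0.046 0 0 0 0 1; 0.2 0.046 0 0 0 0 1; 0 0 0 0 0 0 1",
)

```text
time_s: 6.3
tcp_pos: [0.5478, 0.0797, 0.0151]
tool_rot: [180.0, 0.0, 13.2]
force: [-4.2, -0.9, 10.4]
grip_width: 0.0285
gripper_force: 61.3
```

Call:
arm_command(
  motion="0.1 0.023 0 0 0 0 1; 0 0 0 0 0 0 1",
)

```text
time_s: 6.47
tcp_pos: [0.5493, 0.08, 0.0151]
tool_rot: [180.0, 0.0, 13.2]
force: [-5.1, -0.9, 13.4]
grip_width: 0.0285
gripper_force: 61.3
```

Call:
arm_command(
  motion="0.1 0.023 0 0 0 0 1; 0.1 0.023 0 0 0 0 1; 0 0 0 0 0 0 1",
)

```text
time_s: 6.72
tcp_pos: [0.5532, 0.081, 0.0151]
tool_rot: [180.0, 0.0, 13.2]
force: [-5.2, -1.8, 11.9]
grip_width: 0.0286
gripper_force: 61.3
```

Call:
arm_command(
  motion="0.1 0.023 0 0 0 0 1; 0 0 0 0 0 0 1",
)

```text
time_s: 6.88
tcp_pos: [0.5535, 0.081, 0.0151]
tool_rot: [180.0, 0.2, 13.2]
force: [-12.1, -2.7, 17.6]
grip_width: 0.0284
gripper_force: 62.0
```

```bash
cat bd.py > bd2.py
cat >> bd2.py <<'E'
import sys
a=robot.get_image("top")
from numpy import *
o=cv2.resize(a[145:285,235:345],None,fx=4.2,fy=4.2,interpolation=cv2.INTER_CUBIC)
for x in(0,.110,.111,-.07):
    q=((proj("top",place([(x,-.045,.03),(x,.045,.03)],j))-[235,145]+.5)*4.2).astype(int)
    cv2.line(o,tuple(map(int,q[0])),tuple(map(int,q[1])),(0,255,255),1)
cv2.imwrite(f"pics/{sys.argv[1]}.png",o)
E
python3 bd2.py b1
```

```text
scene 0.76 [[0.0036 0.0031 0.    ]]
[0.5535 0.081  0.0151] [-11.9  -2.5  17.4]Traceback (most recent call last):
  File "bd2.py", line 13, in <module>
    q=((proj("top",place([(x,-.045,.03),(x,.045,.03)],j))-[235,145]+.5)*4.2).astype(int)
                   ~~~~~^^^^^^^^^^^^^^^^^^^^^^^^^^^^^^^^
TypeError: place() missing 1 required positional argument: 'vals'
```

Call:
arm_command(
  motion="0 0 0 0 0 0 0.4; 0 0 0 0 0 0 0.4; 0 0 0 0 0 0 0.4; 0 0 0.5 0 0 0 0.4; 0 0 1 0 0 0 0.4; 0 0 1 0 0 0 0.4; 0 -1 1 0 0 0 0.4; 0 -1 1 0 0 0 0.4",
)

```text
time_s: 7.8
tcp_pos: [0.5559, 0.0419, 0.1053]
tool_rot: [-180.0, -0.0, 13.3]
force: [0.5, -0.2, 0.4]
grip_width: 0.0513
gripper_force: 0.0
```

Call:
arm_command(
  motion="-0.1 -1 0.5 0 0 -0.9 0.4; -0.1 -1 0 0 0 -0.9 0.4; -0.1 -1 0 0 0 -0.9 0.4; -0.1 -1 0 0 0 -0.9 0.4; -0.1 -1 0 0 0 -0.9 0.4; -0.1 -1 0 0 0 -0.9 0.4; -0.1 -1 0 0 0 -0.9 0.4; -0.1 -1 0 0 0 -0.9 0.4",
)

```text
time_s: 8.47
tcp_pos: [0.5227, -0.1905, 0.1146]
tool_rot: [-176.7, -0.0, -21.7]
force: [0.2, 0.5, 0.2]
grip_width: 0.0517
gripper_force: 0.0
```

```bash
sed -i '/^from numpy/d' bd2.py; python3 bd2.py b1
```

```text
top 0.59 [[-0.0068 -0.0094  0.    ]]
scene 0.98 [[0.0053 0.0022 0.    ]]
[ 0.5226 -0.1898  0.1143] [0.7 0.6 0.2]
```

View pics/b1.png

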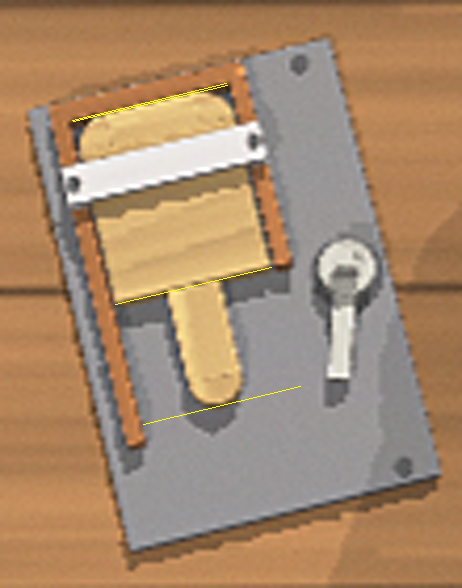

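The overlay shows the board home: shoulders on the home line at (195,285), neck end at (215,403). But the last move left the tool tilted, so I'll check the state before going on.

```bash
cat > st.py <<'E'
from h import *
from scipy.spatial.transform import Rotation as R
import sys
s=robot.observe(); print(np.round(s["time_s"],2),np.round(s["tcp_pos"],4),np.round(s["tool_rot"],2),np.round(s["qpos"],1),np.round(s["qd"],1))
if len(sys.argv)>1:
    r=R.from_euler("xyz",s["tool_rot"],degrees=True); t=R.from_euler("xyz",[180,0,float(sys.argv[1])],degrees=True)
    print("rotvec/0.1:",np.round((t*r.inv()).as_rotvec()/.1,2))
    if len(sys.argv)>2: print("shift/0.02:",np.round((np.array([float(v) for v in sys.argv[2:5]])-s["tcp_pos"])/.02,2))
E
python3 - <<'E'
from h import *
j,k=np.load("jk.npy"); print(j,k,np.degrees(k[2]))
E
python3 st.py -60.4 .4925 -.3575 .10
```

```text
[0.596108   0.09066494 0.23108824] [ 0.49333043 -0.35811002 -1.0545836 ] -60.42318923825214
8.72 [ 0.5228 -0.1889  0.1142] [-1.7672e+02  3.0000e-02 -2.1540e+01] [-21.6  11.9 -11.4  66.7   3.3 179.9] [ 1.7 -0.2 -0.3 -0.1 -0.  -0.1]
rotvec/0.1: [-0.44  0.38 -6.78]
shift/0.02: [-1.52 -8.43 -0.71]
```

```bash
python3 st.py 119.6 .4925 -.3575 .10
```

```text
8.72 [ 0.5228 -0.1889  0.1142] [-1.7672e+02  3.0000e-02 -2.1540e+01] [-21.6  11.9 -11.4  66.7   3.3 179.9] [ 1.7 -0.2 -0.3 -0.1 -0.  -0.1]
rotvec/0.1: [-0.48 -0.57 24.63]
shift/0.02: [-1.52 -8.43 -0.71]
```

Call:
arm_command(
  motion="0 -0.2 0 0 0 1 0.4; 0 -0.2 0 0 0 1 0.4; -0.1 -0.5 0 0 0 1 0.4; -0.1 -0.5 0 0 0 1 0.4; -0.1 -0.5 0 0 0 1 0.4; -0.1 -0.5 0 0 0 1 0.4; -0.1 -0.5 0 0 0 1 0.4; -0.1 -0.5 0 0 0 1 0.4",
)

```text
time_s: 9.38
tcp_pos: [0.5114, -0.2556, 0.1141]
tool_rot: [-176.7, 0.0, 24.8]
force: [-0.3, -0.1, 0.4]
grip_width: 0.0512
gripper_force: 0.0
```

Call:
arm_command(
  motion="-0.1 -0.5 0 0 0 1 0.4; -0.1 -0.5 0 0 0 1 0.4; -0.1 -0.5 0 0 0 1 0.4; -0.1 -0.5 0 0 0 1 0.4; -0.1 -0.5 0 0 0 1 0.4; -0.1 -0.5 0 0 0 1 0.4; 0 0 0 0 0 1 0.4; 0 0 0 0 0 1 0.4",
)

```text
time_s: 10.05
tcp_pos: [0.4996, -0.3157, 0.114]
tool_rot: [-176.7, 0.0, 70.5]
force: [-0.8, 0.7, -0.6]
grip_width: 0.0514
gripper_force: 0.0
```

```bash
python3 st.py 119.6 .4925 -.3575 .10
```

```text
10.05 [ 0.4996 -0.3157  0.114 ] [-1.7673e+02  2.0000e-02  7.0550e+01] [-31.9  18.3  -3.2  71.7  -0.7  77.5] [  2.3  -0.8  -1.   -0.8  -3.6 -66.1]
rotvec/0.1: [ 0.06 -0.59  8.56]
shift/0.02: [-0.35 -2.09 -0.7 ]
```

Call:
arm_command(
  motion="-0.05 -0.3 0 0 0 1 0.4; -0.05 -0.3 0 0 0 1 0.4; -0.05 -0.3 0 0 0 1 0.4; -0.05 -0.3 0 0 0 1 0.4; -0.05 -0.3 0 0 0 1 0.4; -0.05 -0.3 0 0 0 1 0.4; 0 -0.2 0 0 0 1 0.4; 0 0 0 0 0 1 0.4",
)

```text
time_s: 10.72
tcp_pos: [0.4938, -0.3558, 0.114]
tool_rot: [-176.7, 0.0, 116.4]
force: [-0.2, -0.9, -0.1]
grip_width: 0.0511
gripper_force: 0.0
```

Call:
arm_command(
  motion="0 0 0 0 0 0 0.4; 0 0 0 0 0 0 0.4",
)

```text
time_s: 10.88
tcp_pos: [0.4936, -0.3555, 0.1141]
tool_rot: [-176.8, 0.0, 116.0]
force: [0.9, -0.1, 0.0]
grip_width: 0.0511
gripper_force: 0.0
```

```bash
python3 st.py 119.6 .4925 -.3575 .10
```

```text
10.88 [ 0.4936 -0.3555  0.1141] [-1.7675e+02  3.0000e-02  1.1595e+02] [-34.4  18.8  -2.5  70.3  -2.8  29.7] [-0.4  0.1 -0.   0.   0.   0.6]
rotvec/0.1: [ 0.27 -0.5   0.64]
shift/0.02: [-0.05 -0.1  -0.71]
```

Call:
arm_command(
  motion="-0.05 -0.1 0 0.27 -0.5 0.64 0.4; 0 0 -0.5 0 0 0 0.4; 0 0 -1 0 0 0 0.4; 0 0 -0.5 0 0 0 0.4; 0 0 0 0 0 0 0.4; 0 0 0 0 0 0 0.4",
)

```text
time_s: 11.38
tcp_pos: [0.4913, -0.3581, 0.0729]
tool_rot: [-179.9, -0.1, 119.6]
force: [-0.8, -0.1, 0.7]
grip_width: 0.0512
gripper_force: 0.0
```

```bash
python3 st.py 119.6 .4925 -.3575 .036
python3 - <<'E'
from h import *
a=robot.get_image("top");b=robot.get_image("scene")
f=lambda im,x,y,w,h,s:cv2.resize(im[y:y+h,x:x+w],None,fx=s,fy=s,interpolation=cv2.INTER_CUBIC)
cv2.imwrite("pics/k1.png",np.hstack([f(a,430,210,90,90,4.4),f(b,115,180,90,90,4.4)]))
E
```

```text
11.38 [ 0.4913 -0.3581  0.0729] [-1.7991e+02 -1.3000e-01  1.1959e+02] [-36.1  18.6  -7.9  63.6  -0.   24.3] [-0.1 -0.7  1.7  0.3  0.1 -0.6]
rotvec/0.1: [-0.01 -0.02  0.  ]
shift/0.02: [ 0.06  0.03 -1.85]
```

View pics/k1.png

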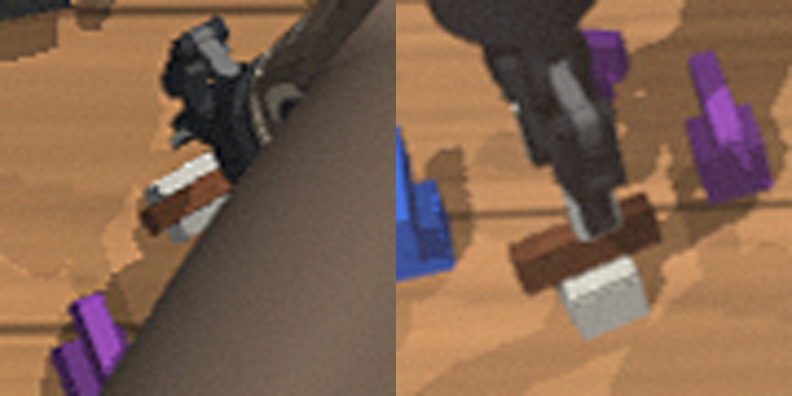

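The picture shows the fingers straddling the brown bar near its middle at (595,225) in the scene crop. I'll go down and close.

Call:
arm_command(
  motion="0.05 0.03 -0.8 0 0 0 0.4; 0 0 -0.7 0 0 0 0.4; 0 0 -0.3 0 0 0 0.4; 0 0 0 0 0 0 0.6; 0 0 0 0 0 0 1; 0 0 0 0 0 0 1; 0 0 0 0 0 0 1; 0 0 0 0 0 0 1",
)

```text
time_s: 12.15
tcp_pos: [0.4934, -0.3588, 0.0392]
tool_rot: [180.0, 0.1, 119.6]
force: [-0.5, -0.7, 5.0]
grip_width: 0.0126
gripper_force: 60.4
```

Call:
arm_command(
  motion="0 0 0 0 0 0 1; 0 0 0.5 0 0 0 1; 0 0 1 0 0 0 1; 0 0 1 0 0 0 1; 0 0 1 0 0 0 1; 0 0 0 0 0 0 1",
)

```text
time_s: 12.65
tcp_pos: [0.4943, -0.3593, 0.1125]
tool_rot: [179.9, 0.3, 119.6]
force: [0.3, -1.1, -0.7]
grip_width: 0.0127
gripper_force: 59.6
```

Call:
arm_command(
  motion="0.28 0.91 0.05 0 0 0.5 1; 0.28 0.91 0.05 0 0 0.5 1; 0.28 0.91 0.05 0 0 0.5 1; 0.28 0.91 0.05 0 0 0.5 1; 0.28 0.91 0.05 0 0 0.5 1; 0.28 0.91 0.05 0 0 0.5 1; 0.28 0.91 0.05 0 0 0.5 1; 0.28 0.91 0.05 0 0 0.5 1",
)

```text
time_s: 13.32
tcp_pos: [0.5372, -0.2115, 0.1151]
tool_rot: [-180.0, -0.1, 142.7]
force: [-0.2, 0.8, -1.8]
grip_width: 0.0127
gripper_force: 59.6
```

Call:
arm_command(
  motion="0.28 0.91 0.05 0 0 0.5 1; 0.28 0.91 0.05 0 0 0.5 1; 0.28 0.91 0.05 0 0 0.5 1; 0.28 0.91 0.05 0 0 0.5 1; 0.28 0.91 0.05 0 0 0.5 1; 0.28 0.91 0.05 0 0 0.5 1; 0.28 0.91 0.05 0 0 0.5 1; 0.28 0.91 0 0 0 0.5 1",
)

```text
time_s: 13.98
tcp_pos: [0.5821, -0.0661, 0.1222]
tool_rot: [-180.0, -0.1, 165.6]
force: [0.8, 0.0, -1.2]
grip_width: 0.0123
gripper_force: 59.6
```

Call:
arm_command(
  motion="0.28 0.91 0 0 0 0.5 1; 0.28 0.91 0 0 0 0.5 1; 0.28 0.91 0 0 0 0.5 1; 0.28 0.7 0 0 0 0.3 1; 0 0 0 0 0 0 1; 0 0 0 0 0 0 1",
)

```text
time_s: 14.48
tcp_pos: [0.6046, 0.0021, 0.1222]
tool_rot: [-180.0, -0.1, 175.8]
force: [0.5, 0.3, -1.8]
grip_width: 0.0129
gripper_force: 59.5
```

```bash
python3 st.py 176 .6061 .0047 .120
python3 - <<'E'
from h import *
a=robot.get_image("top");b=robot.get_image("scene")
for n in("key","key_grip","drive_seat"):
    for c in("top","scene"): print(n,c,[(np.round(r["uv"],1).tolist(),round(r["p"],2)) for r in robot.mark_of(n,c)])
f=lambda im,x,y,w,h,s:cv2.resize(im[y:y+h,x:x+w],None,fx=s,fy=s,interpolation=cv2.INTER_CUBIC)
cv2.imwrite("pics/d1.png",np.hstack([f(a,270,160,80,110,4.9),f(b,290,200,80,110,4.9)]))
E
```

```text
14.48 [0.6046 0.0021 0.1222] [-1.7997e+02 -7.0000e-02  1.7583e+02] [ 0.2 17.  -3.9 69.3 -0.   4.4] [-1.4 -0.5 -0.3  0.2 -0.4  0. ]
rotvec/0.1: [ 0.   -0.01  0.03]
shift/0.02: [ 0.07  0.13 -0.11]
key top [([488.0, 314.7], 0.62), ([517.0, 273.4], 0.57), ([389.7, 262.4], 0.39)]
key scene [([189.6, 222.3], 0.73), ([155.6, 201.8], 0.73), ([330.6, 253.9], 0.67), ([118.7, 238.3], 0.58)]
key_grip top [([521.0, 275.2], 0.8), ([457.5, 291.3], 0.76), ([285.9, 218.0], 0.7)]
key_grip scene [([189.3, 206.0], 0.98), ([114.5, 224.4], 0.87), ([331.0, 243.8], 0.76), ([152.1, 191.9], 0.6), ([199.2, 299.6], 0.58)]
drive_seat top []
drive_seat scene [([330.1, 275.4], 0.65), ([100.3, 302.3], 0.55)]
```

View pics/d1.png

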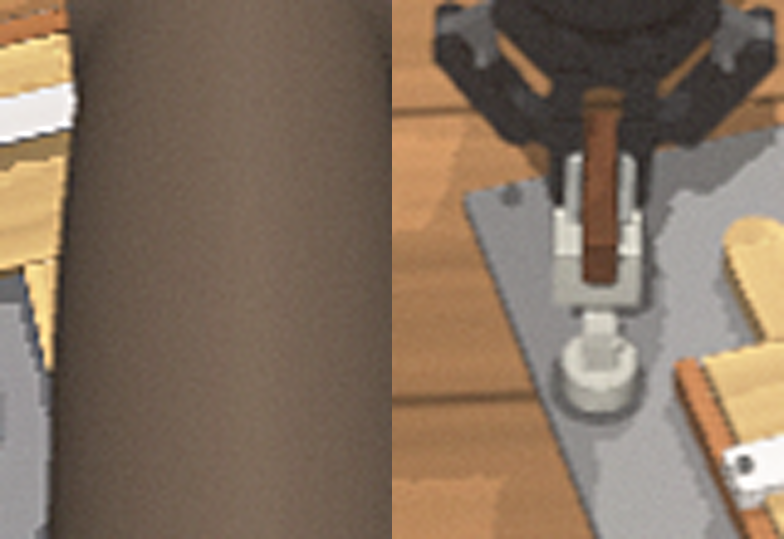

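Only the scene camera sees the drive now: drive centre column about 600 in the crop, key hub about 596. I'll fit both in that view.

```bash
cat > f3.py <<'E'
from h import *
from scipy.optimize import least_squares
np.set_printoptions(precision=4,suppress=True)
j=np.load("jk.npy")[0]
D=lambda x,y:np.array(((x-392+.5)/4.9-.5+290,(y+.5)/4.9-.5+200))
z=.083
o=[(D(553,305),(.017,-.017,z)),(D(638,305),(.017,.017,z)),(D(553,252),(.017,-.017,z+.032)),(D(640,252),(.017,.017,z+.032)),(D(585,283),(.035,-.007,z+.032)),(D(615,283),(.035,.007,z+.032))]
f=lambda p:np.concatenate([proj("scene",place([m],p)[0])-uv for uv,m in o])
r=least_squares(f,[.605,.003,-.07]);print("key from scene",r.x,np.round(f(r.x),1))
t=robot.observe()["tcp_pos"];print("tcp",t)
print("collar scene @.030",at_z("scene",D(599.5,363),.030)," mark",at_z("scene",(332,274.9),.030))
print("upright cols scene",at_z("scene",D(599.5,340),.04))
T=lambda x,y:((x+.5)/4.2-.5+235,(y+.5)/4.2-.5+145)
for q in((347,262),(347,265)): print("collar top",at_z("top",T(*q),.03))
print("mark top",at_z("top",(315.5,209.5),.03))
im=cv2.imread("pics/top0.png");g=cv2.cvtColor(im,cv2.COLOR_BGR2GRAY)
im=robot.get_image("scene"); x,y,w,h=312,232,45,66; s=9
O=cv2.resize(im[y:y+h,x:x+w],None,fx=s,fy=s,interpolation=cv2.INTER_CUBIC)
def draw(O,B,p,cam="scene",col=(0,255,255)):
    q=((proj(cam,place(B,p))-[x,y]+.5)*s).astype(int)
    for a in range(8):
        for d in(1,2,4):
            if a&d==0: cv2.line(O,tuple(map(int,q[a])),tuple(map(int,q[a|d])),col,1)
def box(x0,x1,y0,y1,z0,z1): return np.array([(a,b,c) for a in(x0,x1) for b in(y0,y1) for c in(z0,z1)])
dr=place([(-.01,-.086,.03)],j)[0]
P=O.copy()
draw(P,box(-.007,.007,-.007,.007,.03,.048),(dr[0],dr[1],j[2]-.3)); draw(P,box(-.00475,.00475,-.00475,.00475,.048,.052),(dr[0],dr[1],j[2]-.3),col=(0,0,255)); draw(P,box(-.064,0,-.006,.006,.02,.028),(dr[0],dr[1],j[2]-.3),col=(0,255,0))
draw(P,box(-.017,.017,-.017,.017,z,z+.032),(t[0],t[1],-.073),col=(255,0,0))
cv2.imwrite("pics/d2.png",np.hstack([O[:590],P[:590]])[:, :800+10][:, :810] if 0 else cv2.resize(np.hstack([O,P]),(800,587)))
E
python3 f3.py
```

```text
key from scene [ 0.6038  0.0014 -0.0394] [-0.  -0.1 -0.1 -0.3  0.2 -0.2  0.2 -0.4 -0.8  0.5  0.5  0.4]
tcp [0.6047 0.001  0.123 ]
collar scene @.030 [0.6075 0.005  0.03  ]  mark [0.6107 0.0049 0.03  ]
upright cols scene [0.6034 0.0051 0.04  ]
collar top [0.609  0.0043 0.03  ]
collar top [0.6073 0.0043 0.03  ]
mark top [0.603  0.0084 0.03  ]
```

View pics/d2.png

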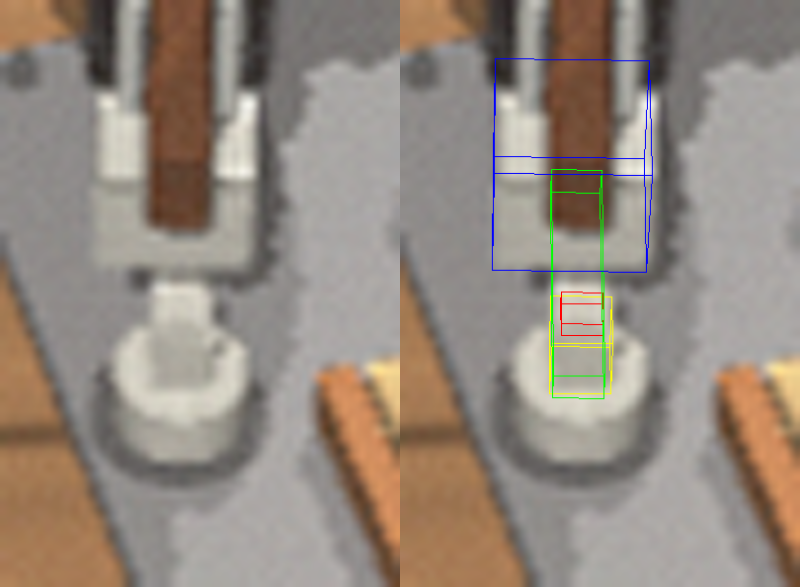

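The overlay puts the drive at about (0.6055, 0.0047) and the key about 3 mm short in y. I'll correct that and lower while watching the force.

Call:
arm_command(
  motion="0.06 0.16 0 0 0 0 1; 0 0 -0.4 0 0 0 1; 0 0 -0.5 0 0 0 1; 0 0 -0.3 0 0 0 1; 0 0 0 0 0 0 1; 0 0 0 0 0 0 1; 0 0 0 0 0 0 1",
)

```text
time_s: 15.52
tcp_pos: [0.6059, 0.0047, 0.0988]
tool_rot: [-180.0, -0.0, 175.8]
force: [0.8, 0.1, -2.0]
grip_width: 0.0125
gripper_force: 59.5
```

```bash
python3 st.py 176 .6063 .0040 .0912
```

```text
15.52 [0.6059 0.0047 0.0988] [-1.7999e+02 -2.0000e-02  1.7579e+02] [ 0.5 17.6 -6.  66.4 -0.   4.7] [ 0.1 -0.3  0.7 -0.  -0.   0.1]
rotvec/0.1: [ 0.   -0.    0.04]
shift/0.02: [ 0.02 -0.04 -0.38]
```

Call:
arm_command(
  motion="0 -0.03 -0.25 0 0 0 1; 0 0 -0.25 0 0 0 1; 0 0 0 0 0 0 1",
)

```text
time_s: 15.77
tcp_pos: [0.6055, 0.0041, 0.0878]
tool_rot: [-180.0, -0.1, 175.8]
force: [-0.1, 0.1, -2.2]
grip_width: 0.0124
gripper_force: 59.5
```

Call:
arm_command(
  motion="0 0 -0.15 0 0 0 1; 0 0 -0.1 0 0 0 1; 0 0 0 0 0 0 1",
)

```text
time_s: 16.02
tcp_pos: [0.6057, 0.0041, 0.0834]
tool_rot: [-180.0, -0.0, 175.8]
force: [0.7, 0.6, -2.4]
grip_width: 0.0129
gripper_force: 59.5
```

Call:
arm_command(
  motion="0 0 -0.15 0 0 0 1; 0 0 -0.15 0 0 0 1; 0 0 0 0 0 0 1",
)

```text
time_s: 16.27
tcp_pos: [0.6057, 0.0041, 0.0772]
tool_rot: [-180.0, -0.0, 175.8]
force: [-0.0, -0.6, -2.2]
grip_width: 0.0128
gripper_force: 59.5
```

Call:
arm_command(
  motion="0 0 -0.15 0 0 0 1; 0 0 -0.1 0 0 0 1; 0 0 0 0 0 0 1",
)

```text
time_s: 16.52
tcp_pos: [0.6058, 0.0041, 0.0724]
tool_rot: [-180.0, -0.0, 175.8]
force: [0.4, 0.4, -1.9]
grip_width: 0.0124
gripper_force: 59.5
```

Call:
arm_command(
  motion="0 0 -0.1 0 0 0 1; 0 0 -0.1 0 0 0 1; 0 0 0 0 0 0 1",
)

```text
time_s: 16.77
tcp_pos: [0.606, 0.0041, 0.0693]
tool_rot: [-180.0, 0.0, 175.8]
force: [-1.0, -0.2, 0.9]
grip_width: 0.0129
gripper_force: 59.8
```

Call:
arm_command(
  motion="0 0 -0.08 0 0 0 1; 0 0 0 0 0 0 1; 0 0 0 0 0 0 1; 0 0 0 0 0 0 1",
)

```text
time_s: 17.1
tcp_pos: [0.6062, 0.0041, 0.0692]
tool_rot: [180.0, 0.1, 175.8]
force: [-4.3, -1.0, 11.2]
grip_width: 0.0125
gripper_force: 61.2
```

Call:
arm_command(
  motion="0 0 0 0 0 -0.5 1; 0 0 0 0 0 -0.5 1; 0 0 0 0 0 -0.5 1; 0 0 0 0 0 -0.5 1; 0 0 0 0 0 -0.5 1; 0 0 0 0 0 -0.5 1; 0 0 0 0 0 0 1",
)

```text
time_s: 17.68
tcp_pos: [0.6061, 0.0042, 0.0692]
tool_rot: [180.0, 0.1, 158.5]
force: [-5.4, 0.1, 9.9]
grip_width: 0.0128
gripper_force: 61.2
```

```bash
python3 st.py 90; python3 -c "
from h import *
s=robot.observe();print(np.round(s['force'],1),np.round(s['wrist_torque'],3))"
```

```text
17.68 [0.6061 0.0042 0.0692] [1.7996e+02 8.0000e-02 1.5848e+02] [ 0.4 18.4 -8.8 62.8  0.  21.9] [-0.1  0.   0.1  0.   0.  -3.2]
rotvec/0.1: [ 1.000e-02  1.000e-02 -1.195e+01]
[-5.4  0.1  9.9] [ 0.048  1.104 -0.031]
```

Call:
arm_command(
  motion="0 0 0 0 0 -0.6 1; 0 0 0 0 0 -0.6 1; 0 0 0 0 0 -0.6 1; 0 0 0 0 0 -0.6 1; 0 0 0 0 0 -0.6 1; 0 0 0 0 0 -0.6 1; 0 0 0 0 0 -0.6 1; 0 0 0 0 0 -0.6 1",
)

```text
time_s: 18.35
tcp_pos: [0.606, 0.0043, 0.0692]
tool_rot: [179.9, 0.0, 130.9]
force: [-4.9, -0.2, 10.3]
grip_width: 0.0126
gripper_force: 61.3
```

Call:
arm_command(
  motion="0 0 0 0 0 -0.6 1; 0 0 0 0 0 -0.6 1; 0 0 0 0 0 -0.6 1; 0 0 0 0 0 -0.6 1; 0 0 0 0 0 -0.6 1; 0 0 0 0 0 -0.6 1; 0 0 0 0 0 0 1",
)

```text
time_s: 18.93
tcp_pos: [0.6063, 0.0047, 0.0692]
tool_rot: [179.9, -0.0, 110.3]
force: [-4.1, 2.4, 8.8]
grip_width: 0.0126
gripper_force: 61.1
```

```bash
python3 st.py 90; python3 -c "
from h import *
s=robot.observe();print(np.round(s['force'],1),np.round(s['wrist_torque'],3))"
```

```text
18.93 [0.6063 0.0047 0.0692] [ 1.7987e+02 -3.0000e-02  1.1035e+02] [ 0.4 18.4 -8.8 62.8  0.1 70.1] [ 0.1  0.  -0.  -0.1  0.1 -4.1]
rotvec/0.1: [-0.01  0.02 -3.55]
[-4.1  2.4  8.8] [ 0.392  0.909 -0.074]
```

Call:
arm_command(
  motion="0 0 0 0 0 -0.5 1; 0 0 0 0 0 -0.5 1; 0 0 0 0 0 -0.5 1; 0 0 0 0 0 -0.4 1; 0 0 0 0 0 0 1; 0 0 0 0 0 0 1",
)

```text
time_s: 19.43
tcp_pos: [0.6065, 0.0048, 0.0691]
tool_rot: [179.9, -0.1, 99.6]
force: [-3.4, 1.6, 9.4]
grip_width: 0.0127
gripper_force: 61.1
```

```bash
python3 st.py 90; python3 -c "
from h import *
s=robot.observe();print(np.round(s['force'],1),np.round(s['wrist_torque'],3))"
```

```text
19.43 [0.6065 0.0048 0.0691] [ 1.7987e+02 -6.0000e-02  9.9600e+01] [ 0.4 18.4 -8.8 62.7  0.1 80.8] [-0.   0.  -0.1 -0.1  0.2 -0.3]
rotvec/0.1: [-0.01  0.02 -1.68]
[-3.4  1.6  9.4] [0.451 0.782 0.027]
```

Call:
arm_command(
  motion="0 0 0 0 0 -0.5 1; 0 0 0 0 0 -0.4 1; 0 0 0 0 0 0 1; 0 0 0 0 0 0 1",
)

```text
time_s: 19.77
tcp_pos: [0.6066, 0.0051, 0.0692]
tool_rot: [179.9, -0.1, 94.5]
force: [-3.7, 3.3, 8.8]
grip_width: 0.0128
gripper_force: 61.1
```

```bash
python3 st.py 90; python3 -c "
from h import *
s=robot.observe();print(np.round(s['force'],1),np.round(s['wrist_torque'],3))"
```

```text
19.77 [0.6066 0.0051 0.0692] [ 1.7986e+02 -1.1000e-01  9.4460e+01] [ 0.4 18.4 -8.7 62.7  0.1 86. ] [ 0.1 -0.1 -0.  -0.  -0.  -0.2]
rotvec/0.1: [-0.02  0.02 -0.78]
[-3.7  3.3  8.8] [0.692 0.772 0.022]
```

Call:
arm_command(
  motion="0 0 0 0 0 -0.5 1; 0 0 0 0 0 0 1; 0 0 0 0 0 0 1",
)

```text
time_s: 20.02
tcp_pos: [0.6064, 0.0054, 0.0692]
tool_rot: [179.9, -0.1, 91.6]
force: [-3.7, 3.7, 9.5]
grip_width: 0.0122
gripper_force: 61.2
```

```bash
python3 st.py 90; python3 -c "
from h import *
s=robot.observe();print(np.round(s['force'],1),np.round(s['wrist_torque'],3))"
```

```text
20.02 [0.6064 0.0054 0.0692] [ 1.7988e+02 -1.4000e-01  9.1600e+01] [ 0.4 18.4 -8.7 62.7  0.1 88.8] [ 0.  -0.   0.  -0.  -0.  -0.3]
rotvec/0.1: [-0.02  0.02 -0.28]
[-3.7  3.7  9.5] [ 0.858  0.924 -0.014]
```

Run:
```python
from h import *
j=np.load("jk.npy")[0]
im=robot.get_image("scene"); x,y,w,h=295,215,100,75; s=8
O=cv2.resize(im[y:y+h,x:x+w],None,fx=s,fy=s,interpolation=cv2.INTER_CUBIC)
dr=[.6055,.0047]
for th,c in((1.57,(0,255,0)),(1.2,(0,0,255))):
    yaw=j[2]-th
    q=((proj("scene",place([(-.064,-.006,.028),(-.064,.006,.028)],(dr[0],dr[1],yaw)))-[x,y]+.5)*s).astype(int)
    cv2.line(O,tuple(map(int,q[0])),tuple(map(int,q[1])),c,1)
cv2.imwrite("pics/t1.png",O)
```

```text
(no output)
```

View pics/t1.png

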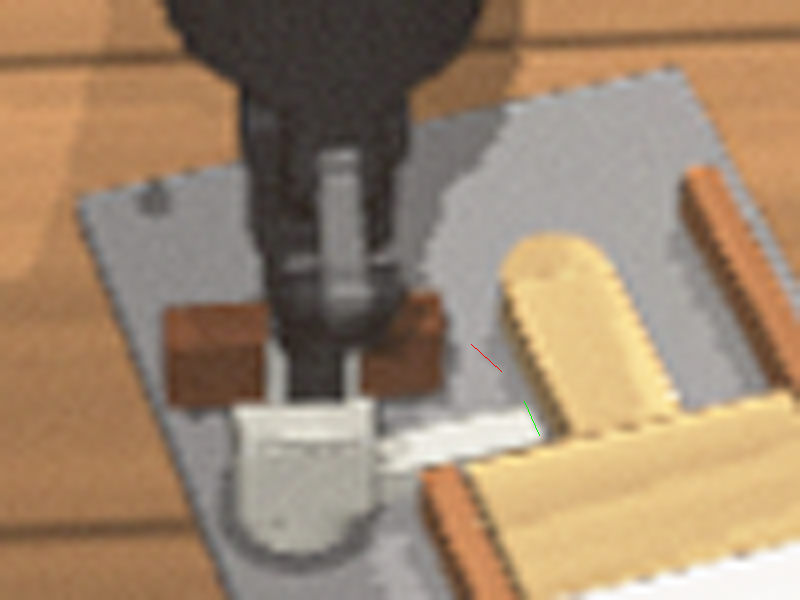

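The latch bar tip, at about (533,420), sits on the 1.57 rad prediction, across behind the shoulder, and the hub is fully down on the collar. One small turn more to confirm the stop.

Call:
arm_command(
  motion="0 0 0 0 0 -0.4 1; 0 0 0 0 0 0 1; 0 0 0 0 0 0 1",
)

```text
time_s: 20.32
tcp_pos: [0.6064, 0.0054, 0.0692]
tool_rot: [179.9, -0.1, 89.3]
force: [-4.3, 3.1, 9.6]
grip_width: 0.0124
gripper_force: 61.2
```

```bash
python3 st.py 90; python3 -c "
from h import *
s=robot.observe();print(np.round(s['force'],1),np.round(s['wrist_torque'],3),np.round(s['joint_torque'],2))"
```

```text
20.32 [0.6064 0.0054 0.0692] [ 1.7988e+02 -1.5000e-01  8.9340e+01] [ 0.4 18.4 -8.8 62.7  0.1 91.1] [ 0.1 -0.1 -0.1  0.   0.  -0.2]
rotvec/0.1: [-0.03  0.02  0.12]
[-4.3  3.1  9.6] [0.843 0.868 0.189] [ -2.69 -49.08  31.84  -1.78  -1.21   0.2 ]
```

The wrist torque has risen to 0.19 N m, well above the drive's 0.06, so the stop is reached. I'll relax, let go and lift straight up.

Call:
arm_command(
  motion="0 0 0.04 0 0 0.2 1; 0 0 0 0 0 0 0.8; 0 0 0 0 0 0 0.5; 0 0 0 0 0 0 0.4; 0 0 0 0 0 0 0.4; 0 0 0.3 0 0 0 0.4; 0 0 0.6 0 0 0 0.4; 0 0 1 0 0 0 0.4",
)

```text
time_s: 20.98
tcp_pos: [0.6049, 0.004, 0.1054]
tool_rot: [-179.8, 0.0, 90.4]
force: [0.1, -0.3, -0.9]
grip_width: 0.0517
gripper_force: 0.0
```

Call:
arm_command(
  motion="0 0 1 0 0 0 0.4; -0.3 0 1 0 0 0 0.4; -0.8 -0.5 1 0 0 0 0.4; -1 -1 1 0 0 0 0.4; -1 -1 0.5 0 0 0 0.4; -1 -1 0 0 0 0 0.4; -1 -1 0 0 0 0 0.4; -1 -1 0 0 0 0 0.4",
)

```text
time_s: 21.65
tcp_pos: [0.4833, -0.1067, 0.1979]
tool_rot: [179.9, 0.0, 90.4]
force: [0.6, 0.1, 1.0]
grip_width: 0.0511
gripper_force: 0.0
```

Call:
arm_command(
  motion="-1 -1 0 0 0 0 0.4; -1 -1 0 0 0 0 0.4; -1 -1 0 0 0 0 0.4; -1 -1 0 0 0 0 0.4; 0 0 0 0 0 0 0.4; 0 0 0 0 0 0 0.4",
)

```text
time_s: 22.15
tcp_pos: [0.4035, -0.1868, 0.1975]
tool_rot: [179.9, 0.0, 90.3]
force: [1.0, 1.0, 0.0]
grip_width: 0.0515
gripper_force: 0.0
```

Run:
```python
from h import *
j=np.load("jk.npy")[0]
I={c:robot.get_image(c) for c in("top","scene")}
for n in("key","key_grip","board"):
    for c in I: print(n,c,[(np.round(r["uv"],1).tolist(),round(r["p"],2)) for r in robot.mark_of(n,c)])
dr=np.array([.6055,.0047])
for c in I: print(c,"expect key",proj(c,np.array([*dr,.03])),"grip",proj(c,np.array([*dr,.075])),"board",proj(c,np.array([j[0],j[1],.012])))
# white latch: brightness at bar midpoints for candidate angles
for c in I:
    for th in(1.2,1.35,1.45,1.5,1.55,1.6,1.65):
        p=place([(-.045,0,.028),(-.055,0,.028),(-.060,0,.028)],(*dr,j[2]-th)); q=np.round(proj(c,p)).astype(int)
        print(c,th,[I[c][v,u].tolist() for u,v in q])
s=robot.observe();print(s["time_s"],s["tcp_pos"],s["force"])
```

```text
key top [([315.3, 210.4], 0.9), ([490.4, 315.4], 0.78), ([513.3, 273.6], 0.59)]
key scene [([119.4, 236.2], 0.97), ([190.4, 219.4], 0.96), ([156.4, 201.7], 0.94), ([328.7, 273.7], 0.64)]
key_grip top [([313.8, 201.7], 0.84), ([495.0, 313.8], 0.74), ([522.0, 271.4], 0.63)]
key_grip scene [([113.6, 223.8], 0.71), ([335.9, 258.2], 0.64), ([187.4, 202.2], 0.6)]
board top [([282.0, 213.7], 0.57)]
board scene [([333.0, 258.0], 0.67), ([372.6, 275.7], 0.63)]
top expect key [317.06477485 208.45391044] grip [316.95696003 203.70071015] board [281.10030213 214.43410815]
scene expect key [331.7128189  272.93715215] grip [332.33659082 258.446748  ] board [372.00434483 273.24906568]
top 1.2 [[101, 99, 100], [158, 156, 157], [157, 156, 158]]
top 1.35 [[105, 102, 104], [103, 101, 101], [100, 99, 103]]
top 1.45 [[77, 80, 80], [103, 103, 104], [96, 98, 100]]
top 1.5 [[225, 236, 242], [77, 80, 84], [97, 104, 107]]
top 1.55 [[212, 221, 225], [223, 237, 240], [226, 235, 237]]
top 1.6 [[209, 218, 224], [204, 215, 217], [219, 229, 232]]
top 1.65 [[206, 217, 221], [211, 221, 223], [210, 223, 225]]
scene 1.2 [[62, 75, 100], [149, 150, 156], [165, 167, 171]]
scene 1.35 [[128, 130, 136], [165, 166, 170], [167, 168, 171]]
scene 1.45 [[175, 179, 182], [159, 161, 164], [148, 152, 155]]
scene 1.5 [[226, 235, 238], [178, 182, 187], [179, 189, 192]]
scene 1.55 [[226, 235, 238], [227, 236, 238], [226, 237, 238]]
scene 1.6 [[223, 232, 235], [225, 234, 236], [224, 233, 235]]
scene 1.65 [[227, 234, 237], [226, 234, 236], [224, 231, 235]]
22.55 [ 0.40439343 -0.18537206  0.19601295] [-0.9563468   0.07195693 -0.02968633]
```

The key is seated, the latch is centred near 1.6 rad, the board is home and the arm is clear, so I'll hand it in.

```bash
python3 -c "
from bench import robot
print(robot.sign_off())"
```

```text
the job is handed in; nothing more can be done
None
```

The job is handed in (no verdict was returned): the board is home against the end stop, the key is seated on the drive and turned to its stop at about 1.6 rad with the latch bar behind the board's shoulder, and the arm is clear.

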